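Load the sample cell into the reader through its sprung dust flap

TASK

Take the tall sample cell from the rack, push it upright down through the sprung flap on top of the white reader, and keep pressing its top down until you feel the sprung seat hidden at the bottom of the well: hold it there briefly at about 10 N, never above 15 N on the seat. Then take the gripper out so that the flap springs shut over the cell, and leave the other things on the bench where they are.

Things in the scene. Friction and masses are not known exactly. Their poses are not given: they have to be found in the camera images.
- cell: The tall flat sample cell: a box 14 mm (its x) by 36 mm (its y) by 100 mm (its z, up), clear with a white frame and cap, 0.08 to 0.15 kg, standing in any one of the rack's three pockets; the other two things there are only 64 mm tall. Origin at the centre of its underside. It bears a 40 N grip across the 14 mm.
- cell_top (a point): Centre of the cell's top face, 100 mm above its origin; axes as the cell's.
- rack: Low white fixed block 70 mm (x) by 210 mm (y) by 32 mm tall with three pockets 17 x 39 mm, 24 mm deep, at y = -66, 0 and +66 mm on its own axes. A cell in a pocket stands 8 mm above the bench. Origin at the centre of its underside.
- reader: The fixed white reader, a box 150 mm (x) by 180 mm (y) by 175 mm tall; origin at the centre of its underside. The flapped well opens in its top. The cell goes in foot first, its axes parallel to the reader's (either way round).
- well_mouth (a point): Point level with the reader's top on the axis of the cell's place in the well; axes as the reader's. The opening spans -27.5 to +18.5 mm in x, -48 to +48 mm in y of it; the flap ends at x = +8. The +x wall slopes in from +18.5 (15 mm deep) to +8.5 (25 mm deep), the rest at 57 to 65 mm deep, to a bore 17 mm (x) by 40 mm (y) on this axis. Push with shut fingertips at x = -10 to -5 mm.
- flap (a joint): Angle of the grey flap over the opening: 0 = shut, level with the reader's top, 1.5 = hanging down. Hinged on the opening's -x edge, 35.5 (x) by 94 (y) by 3 mm; it swings down into the well and a spring shuts it (2 to 3 N at its middle). It stays open while anything is in its way; over a cell it shuts only when the cell's top is 31 mm or more below the reader's top.
- dock: Fixed plate in the reader's foot, out of sight; origin on the well's axis 2 mm above the bench. It carries a sprung seat at a height that differs each time and is not measured: cell just touching it, the cell's top is 33 to 50 mm below the mouth. It gives 1 mm per 6 N (5 mm at most), springs back; needs over 6 N for 0.3 s, breaks above 15 N. Before it, pushing takes 1 to 5 N.
- short_cell: a short flat cell, 14 x 36 x 64 mm, clear with white frame, standing in the rack; a bystander. Origin at the centre of its underside.
- blank: a plain grey flat block, 14 x 36 x 64 mm, standing in the rack; a bystander. Origin at the centre of its underside.
- beaker: glass beaker, 74 mm across, 100 mm tall; a bystander. Origin at the centre of its underside.
- bottle: water bottle, 62 mm across, 190 mm tall; a bystander. Origin at the centre of its underside.
- jar: white reagent jar, 52 mm across, 70 mm tall; a bystander. Origin at the centre of its underside.
- meter: grey hand-held meter lying flat, 100 x 200 x 35 mm; a bystander. Origin at the centre of its underside.
- stopper: rubber stopper, 36 mm across, 30 mm tall; a bystander. Origin at the centre of its underside.
Mind the look-alikes: they are no part of the job. What is shaped like the cell but green or orange is not meant.

How it is judged:
By the outcome, as a careful person would: the job done as asked, in the order asked, and still so for the second after the job is handed in, with the robot touching nothing.
It also fails if it takes over 70 s, if anything falls off the work surface, if the arm or the gripper's body presses on something with over 40 N, if the wrist force passes 120 N, or if a joint passes its speed limit or range.

ROBOT

A 6-joint arm with a two-finger parallel gripper is mounted at the origin on the work surface. World frame = base frame: x ahead of the robot, y to its left, z up, the work surface at z = 0. Lengths are in m, angles in rad, forces in N, time in s.
With the tool pointing down it reaches from about 0.275 to 0.875 m from the base axis. Payload 12.5 kg.
Tool frame: the origin (TCP) lies at the very end of the fingers, on their centre line; the grasp point (between the pads) lies 19 mm behind it; z points along the fingers, y is the line along which they close (so a half turn about z gives the same grasp; the last joint's range is limited). The gripper opens to 85 mm and grips with 20 to 120 N. Pads are 22 mm wide; open, the fingers measure 114 mm over their backs; the gripper's body (76 mm by 85 mm) begins 54 mm behind the grasp point. The pads swing forward as they close: fully open they stand 13 mm farther back than shut.
Start: joints at [-1.338, 0.351, 1.652, -0, 1.139, -0.085], TCP at [0.172, -0.522, 0.231] pointing down, gripper open.
Joint ranges: [-2.75, 2.75], [-0.79, 2.1], [0.01, 2.65], [-1.57, 4.71], [0.07, 3.14], [-2.87, 2.87]. Speed limits (rad/s): [2.22, 2.22, 2.79, 3.14, 3.14, 3.14].

INTERFACE

Orientations are given as a unit quaternion [x, y, z, w].
In Python, from rig import state, snapshot, camera_model, finish_job gives the robot as it stands. The module is installed in compiled form; this text tells all that it offers.
- The arm moves only by the tool carry_out, never from a script. Its argument "rows" is a list of rows, each an object of numbers: "x", "y", "z": the shift along the tool's x, y, z in mm; "turn": the turn about the tool's z in rad. A call has 1 to 5 rows; each row is the pose to reach, as a shift and turn from the pose commanded when the call began, along the tool's axes at that moment; what a row does not reach only later rows make up. A row lasts 1/10 s, in which the tool goes at most 50 mm and 8.59 degrees, less where a joint would pass 70% of its speed; a pose out of reach is approached as far as the arm can. A call with a gripper value outside its range is refused whole. "jaw" is the finger opening in mm, from 0 to 85.4, set as the call begins (left out, the last holds). The fingers move at their own pace and stop on an object; "force" is the grip in N (left out, the last holds). Time passes only in rows, so rows that repeat a pose let the fingers close. It gives the time, the measured TCP pose, the force, the opening and the grip force at its end, in the units of the state.
- state(): the state, without advancing time (a new reading comes with each control period).
- snapshot(name): name is "scene" or "top"; returns the picture (384x512x3 uint8, blue, green, red); there is no depth.
- camera_model(name): a dict with "K" (3x3 intrinsics, pixels), "cam_to_world" (4x4, takes a point from camera to world coordinates). Camera axes: x right, y down, z forward; pixel columns grow to the right and rows downward; lengths in m; the calibration is good to about 2 mm. A picture is of the moment at which its call begins. camera_model takes no time and is no camera call.
- finish_job(): hands the job in; it is judged then, once.
The state is a dict: "t": time; "joint_positions": joint angles; "qvel": joint speeds; "joint_torque": joint torques, N m; "tool_pos": TCP position; "orientation": TCP orientation; "wrist_force": force on the tool from outside, world axes, zero at the start; "moment": the same for the moment, N m; "opening": finger opening in m; "grasp_force": force on a finger pad.
Only numpy, scipy, OpenCV 4.12 (cv2) and the standard library are available. Lean on these libraries where they do the work, as an engineer would, in place of code of your own. Each camera call takes 0.05 s, during which the arm holds its last target. There are 200 camera calls.

## Working session

There is one attempt and no reset: what is moved stays moved. The work goes in short steps, Python scripts to look and compute and a tool call to move; the robot and the scene stay as the last step left them, time stands still between calls to the robot, and variables do not carry over. Pictures are saved under pics/ and viewed, at most 10 in all, crops included, and the job is handed in when it is done.

Besides the shell and the picture viewer there is one more tool, called after "Request:" by a JSON object that holds its "op" and its "data", one argument or row to a line. carry_out: Moves the arm, as the interface text tells. Its arguments: {"type":"object","properties":{"rows":{"type":"array","items":{"type":"object","properties":{"x":{"type":"number"},"y":{"type":"number"},"z":{"type":"number"},"turn":{"type":"number"}}}},"jaw":{"type":"number"},"force":{"type":"number"}},"required":["rows"]}

```bash
mkdir -p pics
python3 - <<'E'
from rig import *
import cv2,numpy as np
np.set_printoptions(precision=4,suppress=True)
for n in("scene","top"):
    cv2.imwrite(f"pics/{n}0.png",snapshot(n)); m=camera_model(n); print(n,m["K"],m["cam_to_world"])
print(state())
E
```

```text
scene [[399.7035   0.     260.5663]
 [  0.     399.7035 193.1544]
 [  0.       0.       1.    ]] [[-0.3905  0.738  -0.5504  1.0483]
 [ 0.9205  0.3233 -0.2196  0.1353]
 [ 0.0159 -0.5924 -0.8055  0.8875]
 [ 0.      0.      0.      1.    ]]
top [[475.8869   0.     255.5291]
 [  0.     475.8869 188.474 ]
 [  0.       0.       1.    ]] [[-0.0185 -0.9948  0.0998  0.4232]
 [-0.9997  0.0172 -0.0145 -0.0367]
 [ 0.0127 -0.1    -0.9949  1.2163]
 [ 0.      0.      0.      1.    ]]
{'t': 0.1, 'joint_positions': array([-1.3376,  0.3512,  1.6523,  0.    ,  1.1391, -0.0846]), 'qvel': array([-0.0003, -0.0002, -0.0009, -0.0005,  0.0019, -0.001 ]), 'joint_torque': array([  0.0005, -50.6829, -29.1876,  -0.0001,   0.0027,  -0.    ]), 'tool_pos': array([ 0.1718, -0.5222,  0.2308]), 'orientation': array([ 0.9874,  0.1582, -0.    , -0.0005]), 'wrist_force': array([ 0.2302,  0.6067, -0.0632]), 'moment': array([ 0.0372,  0.0309, -0.0218]), 'grasp_force': 0.0, 'opening': 0.08517192360742501}
```

View pics/scene0.png

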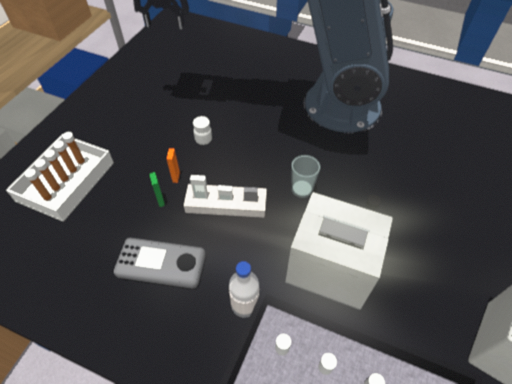

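View pics/top0.png

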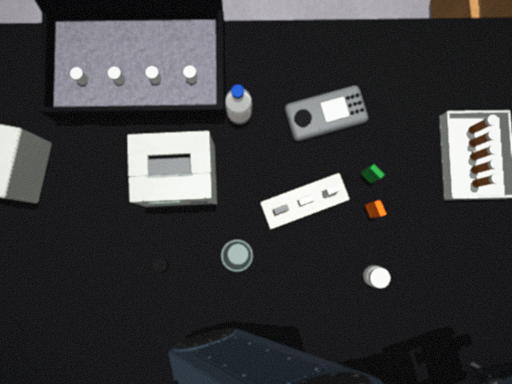

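The scene view shows the rack near (225,198) with the tall cell at its left end (198,185), and the reader at (340,250). In the top view the rack is near (305,200), the cell at (331,191), and the reader at (170,168). Next I'll enlarge these areas.

Run:
```python
import cv2,numpy as np
t=cv2.imread("pics/top0.png");s=cv2.imread("pics/scene0.png")
f=lambda im,c,r:cv2.resize(im[r:r+75,c:c+100],None,fx=4,fy=4,interpolation=cv2.INTER_CUBIC)
def g(im,c,r):
    o=f(im,c,r)
    for k in range(0,100,10): cv2.putText(o,str(c+k),(k*4,8),0,.3,(0,255,255),1);cv2.line(o,(k*4,10),(k*4,14),(0,255,255))
    for k in range(10,75,10): cv2.putText(o,str(r+k),(0,k*4+3),0,.3,(0,255,255),1)
    return o
cv2.imwrite("pics/c1.png",np.vstack([np.hstack([g(t,257,162),g(t,122,128)]),np.hstack([g(s,178,160),g(s,293,190)])]))
```

```text
(no output)
```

View pics/c1.png

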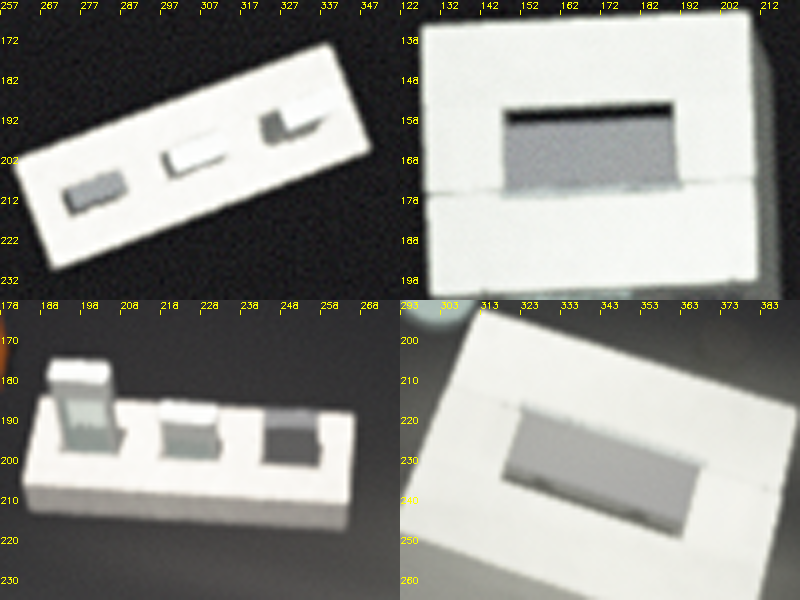

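The crops show the cell in the rack's −y pocket. The flap's hinge is on the reader's near (−x world) side, with the free gap at row 156 of the top view. I'll fit the poses with the corner pixels.

```bash
cat > h.py <<'E'
from rig import *
import numpy as np
from scipy.optimize import least_squares
np.set_printoptions(precision=4,suppress=True)
def proj(n,P):
    m=camera_model(n);T=np.linalg.inv(m["cam_to_world"]);q=(T[:3,:3]@P.T).T+T[:3,3];q=q@m["K"].T
    return q[:,:2]/q[:,2:]
def fit(obs,x0):  # obs: (cam,[local xyz mm],[px])
    def r(p):
        o=[]
        c,s=np.cos(p[2]),np.sin(p[2])
        for n,l,u in obs:
            l=np.array(l,float)/1e3
            W=np.c_[p[0]+c*l[:,0]-s*l[:,1],p[1]+s*l[:,0]+c*l[:,1],l[:,2]]
            o.append(proj(n,W)-np.array(u))
        return np.vstack(o).ravel()
    z=least_squares(r,x0);return z.x,r(z.x).reshape(-1,2)
E
python3 - <<'E'
from h import *
cr=lambda c,r,L:[(c+u/4-.375,r+v/4-.375) for u,v in L]
A=lambda L,z:[(x,y,z) for x,y in L]
op=[(18.5,48),(18.5,-48),(-27.5,-48),(-27.5,48)]
tO=("top",A(op,175),cr(122,128,[(504,109),(673,102),(679,187),(503,194)]))
sO=("scene",A(op,175),cr(293,190-75,[(683,538),(503,478),(524,404),(700,465)]))
tO=("top",tO[1],[(u-100,v) for u,v in tO[2]]); sO=("scene",sO[1],[(u-100,v) for u,v in sO[2]])
for o in([tO],[sO],[tO,sO]): print("mouth",*fit(o,[.5,.15,0]))
ou=[(75,90),(75,-90),(-75,-90),(-75,90)]
tR=("top",A(ou,175),[(u-100,v) for u,v in cr(122,128,[(422,27),(750,12),(757,280),(428,295)])])
print("reader",*fit([tR],[.5,.15,0]))
rk=[(35,105),(35,-105),(-35,-105),(-35,105)]
tK=("top",A(rk,32),cr(257,162,[(15,160),(332,43),(371,150),(54,269)]))
sK=("scene",A(rk,32),cr(178,160-75,[(347,500),(25,487),(38,401),(355,413)]))
for o in([tK],[sK],[tK,sK]):
    p,e=fit(o,[.4,-.1,.3]);print("rack",p,e.ravel()); print(p[0]+.066*np.sin(p[2]),p[1]-.066*np.cos(p[2]))
E
```

```text
mouth [0.5883 0.1379 0.025 ] [[-0.5905  0.3221]
 [ 0.6843  0.2972]
 [-0.1892 -0.3416]
 [ 0.0968 -0.2769]]
mouth [0.5899 0.137  0.0319] [[ 0.0423 -0.1591]
 [-0.7334 -0.3978]
 [ 0.0959  0.7176]
 [ 0.6024 -0.1687]]
mouth [0.589  0.1374 0.0282] [[-0.3947  0.0638]
 [ 0.8728 -0.0979]
 [ 0.0672 -0.7431]
 [ 0.3608 -0.5404]
 [ 0.303  -0.3915]
 [-0.4123 -0.7569]
 [ 0.4807  0.4049]
 [ 0.9339 -0.3607]]
reader [0.5812 0.138  0.0271] [[ 0.2595 -0.3204]
 [-0.5124  0.0135]
 [ 0.1912  0.1949]
 [ 0.057   0.1094]]
rack [ 0.5098 -0.177   0.3358] [ 0.3797  0.186  -0.6137  0.6058 -0.2196 -0.1058  0.443  -0.6574]
0.531588735280883 -0.23935389446715052
rack [ 0.5125 -0.1779  0.3632] [ 0.4599 -0.0147 -0.2316 -0.0464  0.4763 -0.0075 -0.7144  0.1063]
0.5359461770915366 -0.23954658612446889
rack [ 0.511  -0.1776  0.3466] [ 0.6012  0.2115 -0.7258 -0.2069 -0.0539 -1.0331  0.9505 -0.7394  0.5378
  0.1207  0.043  -1.0242  1.1646 -0.8913 -0.2055  0.2517]
0.5333834862597365 -0.23964325507108605
```

Request:
{"op": "carry_out", "data": {
  "rows": [
    {"x":43,"y":-15.6,"z":3,"turn":-0.145},
    {"x":86,"y":-31,"z":6,"turn":-0.29},
    {"x":129,"y":-47,"z":9,"turn":-0.435},
    {"x":173,"y":-62,"z":12,"turn":-0.58},
    {"x":216,"y":-78,"z":15,"turn":-0.725}
  ],
  "jaw": 55,
  "force": 25
}}

```text
t: 0.6
tool_pos: [0.3539, -0.3794, 0.2161]
orientation: [0.866, 0.501, -0.0, -0.0]
wrist_force: [0.3, -1.0, -0.4]
opening: 0.0553
grasp_force: 0.0
```

```bash
cat >> h.py <<'E'
def rel(x,y,z,th):
    s=state();q=s["orientation"];p=s["tool_pos"];t=2*np.arctan2(q[1],q[0])
    d=np.array([x,y])-p[:2]
    dt=(th-t+np.pi)%(2*np.pi)-np.pi
    print("t",s["t"],"pos",p,"th",t,"q",q,"wf",s["wrist_force"],"j",s["joint_positions"])
    print("REL mm",1e3*np.array([d@[np.cos(t),np.sin(t)],d@[np.sin(t),-np.cos(t)],p[2]-z]),"turn",-dt)
E
python3 -c "from h import *;rel(.5335,-.2395,.2,1.916)"
```

```text
t 0.6 pos [ 0.3539 -0.3794  0.2161] th 1.0485818404593177 q [ 0.8657  0.5006 -0.     -0.0001] wf [ 0.2612 -1.0096 -0.3671] j [-0.91    0.3117  1.748   0.      1.0821 -0.3878]
REL mm [210.8885  85.8682  16.0573] turn -0.8674181595406818
```

Request:
{"op": "carry_out", "data": {
  "rows": [
    {"x":42,"y":17,"z":3,"turn":-0.149},
    {"x":84,"y":34,"z":6,"turn":-0.298},
    {"x":127,"y":52,"z":10,"turn":-0.447},
    {"x":169,"y":69,"z":13,"turn":-0.596},
    {"x":211,"y":86,"z":16,"turn":-0.745}
  ]
}}

```text
t: 1.1
tool_pos: [0.5345, -0.2404, 0.1999]
orientation: [0.624, 0.782, -0.0, -0.0]
wrist_force: [0.5, 0.0, 0.5]
opening: 0.0547
grasp_force: 0.0
```

Request:
{"op": "carry_out", "data": {
  "rows": [
    {"turn":-0.11},
    {"turn":-0.11}
  ]
}}

```text
invalid input
```

Run:
```python
from h import *
import cv2
rel(.5335,-.2395,.16,1.916)
t=snapshot("top");s=snapshot("scene")
f=lambda im,c,r:cv2.resize(im[r:r+75,c:c+100],None,fx=4,fy=4,interpolation=cv2.INTER_CUBIC)
P=state()["tool_pos"][None]
print(proj("top",P),proj("scene",P))
cv2.imwrite("pics/c2.png",np.hstack([f(t,277,150),f(s,160,140)]))
```

```text
t 1.1 pos [ 0.5345 -0.2404  0.1999] th 1.7941378059093644 q [ 0.6239  0.7815 -0.0001 -0.0003] wf [0.4817 0.0254 0.4744] j [-0.502   0.4488  1.5877 -0.      1.1056 -0.7253]
REL mm [ 1.0665 -0.7741 39.8849] turn -0.12186219409063526
[[342.1829 181.9644]] [[193.0971 153.4057]]
```

View pics/c2.png

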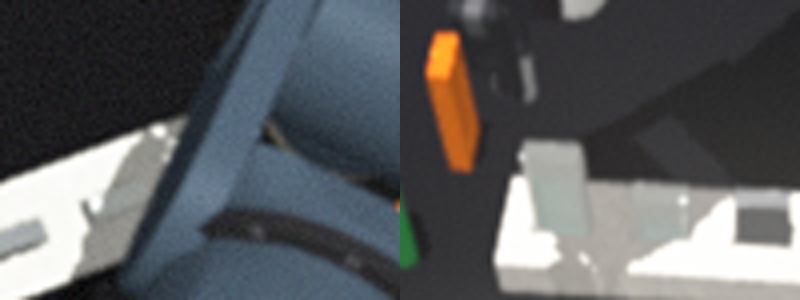

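Both fingers stand over the tall cell (scene px about (199,187)), as predicted. I'll compare the projected cell corners with the first image before descending.

Run:
```python
from h import *
for x,y,a in((.5335,-.2395,.345),):
    c,s=np.cos(a),np.sin(a)
    L=np.array([(7,18),(7,-18),(-7,-18),(-7,18)])/1e3
    W=np.c_[x+c*L[:,0]-s*L[:,1],y+s*L[:,0]+c*L[:,1],np.full(4,.108)]
    print("scene crop",(proj("scene",W)-[178,160]+.375)*4+[0,300]); print("top crop",(proj("top",W)-[257,162]+.375)*4)
```

```text
scene crop [[107.4891 381.1674]
 [ 49.6023 378.0303]
 [ 53.2058 360.4688]
 [110.6139 363.5669]]
top crop [[280.8934 103.0552]
 [337.7386  81.4492]
 [346.6047 103.6214]
 [289.7095 125.2854]]
```

Request:
{"op": "carry_out", "data": {
  "rows": [
    {"x":1,"y":-0.8,"z":20,"turn":-0.12},
    {"x":1,"y":-0.8,"z":40,"turn":-0.12}
  ]
}}

```text
t: 1.4
tool_pos: [0.5322, -0.2411, 0.1598]
orientation: [0.577, 0.817, -0.0, 0.0]
wrist_force: [0.4, -1.0, -0.5]
opening: 0.0553
grasp_force: 0.0
```

```bash
python3 -c "from h import *;rel(.5335,-.2395,.084,1.916)"
```

```text
t 1.4 pos [ 0.5322 -0.2411  0.1598] th 1.9113404241628418 q [ 0.5771  0.8167 -0.0001  0.0002] wf [ 0.427  -0.9664 -0.5177] j [-0.505   0.4922  1.6285 -0.0002  1.0206 -0.8454]
REL mm [ 1.0253  1.7948 75.7822] turn -0.0046595758371581475
```

Request:
{"op": "carry_out", "data": {
  "rows": [
    {"x":1,"y":1.8,"z":20,"turn":-0.005},
    {"x":1,"y":1.8,"z":40,"turn":-0.005},
    {"x":1,"y":1.8,"z":60,"turn":-0.005},
    {"x":1,"y":1.8,"z":76,"turn":-0.005},
    {"x":1,"y":1.8,"z":76,"turn":-0.005}
  ]
}}

```text
t: 1.9
tool_pos: [0.5321, -0.2393, 0.0822]
orientation: [0.577, 0.817, -0.0, -0.002]
wrist_force: [0.3, 0.9, -0.4]
opening: 0.055
grasp_force: 0.0
```

Request:
{"op": "carry_out", "data": {
  "rows": [
    {"x":0,"y":0,"z":0,"turn":0},
    {"x":0,"y":0,"z":0,"turn":0},
    {"x":0,"y":0,"z":0,"turn":0},
    {"x":0,"y":0,"z":0,"turn":0},
    {"x":0,"y":0,"z":0,"turn":0}
  ],
  "jaw": 0,
  "force": 25
}}

```text
t: 2.4
tool_pos: [0.534, -0.2399, 0.0853]
orientation: [0.576, 0.817, -0.0, 0.001]
wrist_force: [-1.9, -0.1, 7.0]
opening: 0.0133
grasp_force: 27.8
```

```bash
python3 -c "from h import *;rel(.5335,-.2395,.084,1.916);print(state())"
```

```text
t 2.4 pos [ 0.534  -0.2399  0.0853] th 1.9128394238095383 q [ 0.5764  0.8171 -0.      0.0007] wf [-1.9025 -0.105   7.0227] j [-0.5017  0.5954  1.6713 -0.0003  0.8734 -0.8435]
REL mm [ 0.5738 -0.3425  1.314 ] turn -0.003160576190461839
{'t': 2.4, 'joint_positions': array([-0.5017,  0.5954,  1.6713, -0.0003,  0.8734, -0.8435]), 'qvel': array([ 0.0008,  0.0019,  0.0011, -0.0015,  0.0016,  0.0007]), 'joint_torque': array([  0.5871, -55.2262, -22.5347,   0.276 ,  -0.4264,  -0.004 ]), 'tool_pos': array([ 0.534 , -0.2399,  0.0853]), 'orientation': array([ 0.5764,  0.8171, -0.    ,  0.0007]), 'wrist_force': array([-1.9025, -0.105 ,  7.0227]), 'moment': array([-0.109 ,  0.4544,  0.0097]), 'grasp_force': 27.75058776140213, 'opening': 0.013309297593730025}
```

Request:
{"op": "carry_out", "data": {
  "rows": [
    {"x":0,"y":0,"z":-8,"turn":0},
    {"x":0,"y":0,"z":-25,"turn":0},
    {"x":0,"y":0,"z":-60,"turn":0},
    {"x":0,"y":0,"z":-100,"turn":0},
    {"x":0,"y":0,"z":-140,"turn":0}
  ],
  "force": 32
}}

```text
t: 2.9
tool_pos: [0.5333, -0.2393, 0.2262]
orientation: [0.576, 0.817, 0.0, -0.0]
wrist_force: [-0.1, 0.3, -1.9]
opening: 0.0134
grasp_force: 31.4
```

Request:
{"op": "carry_out", "data": {
  "rows": [
    {"x":0,"y":0,"z":-30,"turn":0},
    {"x":0,"y":0,"z":-64,"turn":0},
    {"x":0,"y":0,"z":-64,"turn":0}
  ]
}}

```text
t: 3.2
tool_pos: [0.5349, -0.2401, 0.2935]
orientation: [0.576, 0.817, 0.0, 0.004]
wrist_force: [0.0, 0.1, -0.8]
opening: 0.0136
grasp_force: 31.5
```

Run:
```python
from h import *
import cv2
rel(.589,.1375,.29,1.598)
s=snapshot("scene")
cv2.imwrite("pics/c3.png",cv2.resize(s[60:210,120:300],None,fx=4,fy=4,interpolation=cv2.INTER_CUBIC))
print(state()["grasp_force"],state()["opening"],state()["wrist_force"],state()["moment"])
```

```text
t 3.2 pos [ 0.5349 -0.2401  0.2935] th 1.9128570237414828 q [0.5764 0.8171 0.0005 0.0039] wf [ 0.0174  0.1007 -0.759 ] j [-0.5014  0.3597  1.4821  0.0001  1.292  -0.8435]
REL mm [337.6298 177.6158   3.5254] turn 0.3148570237414825
31.464223265647888 0.013392958533767397 [-0.1164 -0.8169 -2.294 ] [ 0.014  -0.0248 -0.013 ]
```

View pics/c3.png

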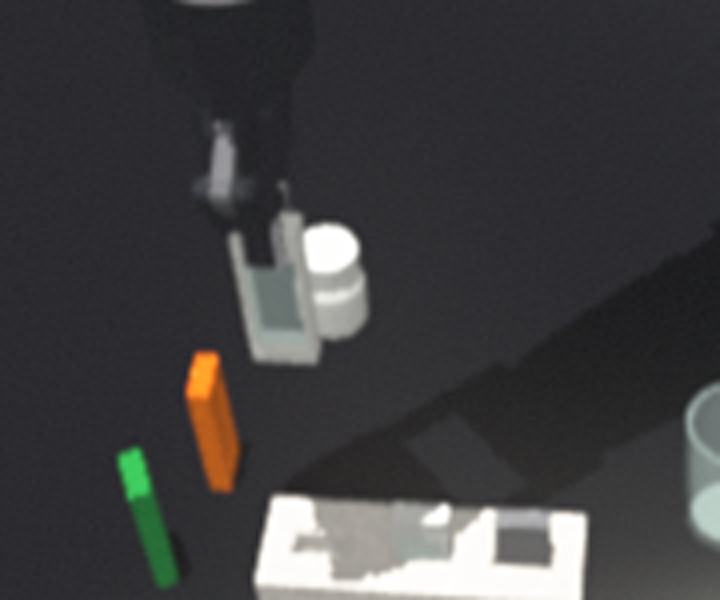

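The cell hangs upright in the grip (foot at px (191,150)) and the rack's other items are undisturbed. Next it goes over to the reader.

Request:
{"op": "carry_out", "data": {
  "rows": [
    {"x":40,"y":21,"z":0,"turn":0.04},
    {"x":80,"y":42,"z":0,"turn":0.08},
    {"x":120,"y":63,"z":0,"turn":0.12},
    {"x":160,"y":84,"z":0,"turn":0.16},
    {"x":200,"y":105,"z":0,"turn":0.2}
  ]
}}

```text
t: 3.75
tool_pos: [0.5649, -0.0141, 0.287]
orientation: [0.656, 0.755, -0.001, -0.001]
wrist_force: [0.9, -0.2, -1.4]
opening: 0.0136
grasp_force: 31.4
```

```bash
python3 -c "from h import *;rel(.589,.1375,.29,1.598)"
```

```text
t 3.75 pos [ 0.5649 -0.0141  0.287 ] th 1.711003175922094 q [ 0.6558  0.7549 -0.0006 -0.0009] wf [ 0.8703 -0.2413 -1.4421] j [-0.1073  0.3287  1.5413  0.0001  1.2736 -0.2475]
REL mm [146.6889  45.0911  -2.9617] turn 0.11300317592209375
```

Request:
{"op": "carry_out", "data": {
  "rows": [
    {"x":40,"y":12,"z":0,"turn":0.03},
    {"x":80,"y":24,"z":0,"turn":0.06},
    {"x":120,"y":36,"z":0,"turn":0.09},
    {"x":147,"y":45,"z":0,"turn":0.113},
    {"x":147,"y":45,"z":0,"turn":0.113}
  ]
}}

```text
t: 4.25
tool_pos: [0.5887, 0.1391, 0.2866]
orientation: [0.696, 0.718, -0.001, -0.001]
wrist_force: [-0.1, -0.6, -2.2]
opening: 0.0132
grasp_force: 31.4
```

Request:
{"op": "carry_out", "data": {
  "rows": [
    {"x":0,"y":0,"z":0,"turn":0},
    {"x":0,"y":0,"z":0,"turn":0}
  ]
}}

```text
t: 4.45
tool_pos: [0.5889, 0.1352, 0.2876]
orientation: [0.697, 0.717, -0.001, -0.0]
wrist_force: [-0.2, 0.0, -0.9]
opening: 0.0134
grasp_force: 31.4
```

Run:
```python
from h import *
import cv2
rel(.589,.1375,.26,1.598)
P=state()["tool_pos"];s=snapshot("scene")
c0,r0=280,120
s=cv2.resize(s[r0:r0+145,c0:c0+130],None,fx=4,fy=4,interpolation=cv2.INTER_CUBIC)
a=2*np.arctan2(*state()["orientation"][[1,0]])-np.pi/2;c,n=np.cos(a),np.sin(a)
L=np.array([(7,18),(7,-18),(-7,-18),(-7,18)])/1e3
for z in(.0765,):
    W=np.c_[P[0]+c*L[:,0]-n*L[:,1],P[1]+n*L[:,0]+c*L[:,1],np.full(4,P[2]-z)]
    u=(proj("scene",W)-[c0,r0]+.375)*4;print(u)
    for p in u:cv2.circle(s,tuple(p.astype(int)),2,(0,0,255),-1)
a=.0275;c,n=np.cos(a),np.sin(a);L=np.array([(18.5,48),(18.5,-48),(-27.5,-48),(-27.5,48),(0,0)])/1e3
W=np.c_[.589+c*L[:,0]-n*L[:,1],.1375+n*L[:,0]+c*L[:,1],np.full(5,.175)]
for p in (proj("scene",W)-[c0,r0]+.375)*4:cv2.circle(s,tuple(p.astype(int)),2,(0,200,0),-1)
cv2.imwrite("pics/c4.png",s);print(state()["wrist_force"])
```

```text
t 4.45 pos [0.5889 0.1352 0.2876] th 1.5993692546963303 q [ 0.6969  0.7171 -0.0006 -0.0003] wf [-0.1886  0.0266 -0.8735] j [ 0.1486  0.403   1.4341 -0.0002  1.3058  0.1201]
REL mm [ 2.3373  0.1622 27.574 ] turn 0.0013692546963302021
[[293.5676 440.2988]
 [222.9635 417.1301]
 [230.1988 395.1836]
 [300.1804 417.9241]]
[-0.0903  0.4641 -1.1312]
```

View pics/c4.png

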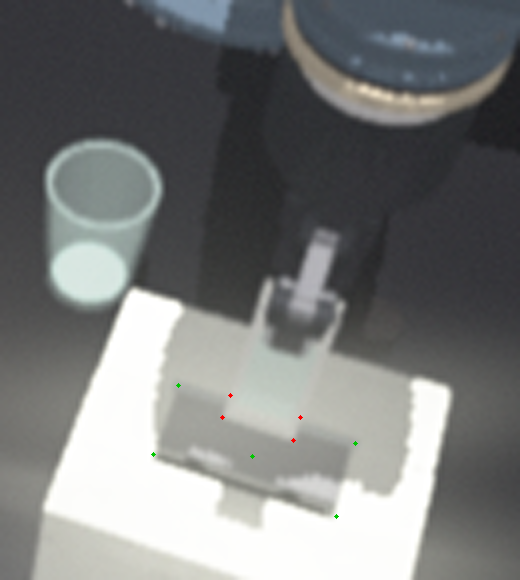

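The red foot corners lie on the cell's foot and the green corners lie on the opening, all within 2 mm. I'll descend, watching the force.

Request:
{"op": "carry_out", "data": {
  "rows": [
    {"x":1.5,"y":0,"z":8,"turn":0},
    {"x":1.5,"y":0,"z":16,"turn":0},
    {"x":1.5,"y":0,"z":24,"turn":0},
    {"x":1.5,"y":0,"z":30,"turn":0},
    {"x":1.5,"y":0,"z":30,"turn":0}
  ]
}}

```text
t: 5.0
tool_pos: [0.5888, 0.1373, 0.257]
orientation: [0.697, 0.717, -0.001, -0.001]
wrist_force: [-0.5, 0.0, -1.7]
opening: 0.013
grasp_force: 31.5
```

```bash
python3 -c "from h import *;rel(.589,.1375,.18,1.598)"
```

```text
t 5.0 pos [0.5888 0.1373 0.257 ] th 1.5996716567858436 q [ 0.6968  0.7172 -0.0008 -0.0006] wf [-0.4935  0.0344 -1.6583] j [ 0.1521  0.4279  1.4723 -0.      1.2433  0.1232]
REL mm [ 0.2079  0.2185 77.0453] turn 0.0016716567858434672
```

Request:
{"op": "carry_out", "data": {
  "rows": [
    {"x":0,"y":0,"z":8,"turn":0},
    {"x":0,"y":0,"z":16,"turn":0},
    {"x":0,"y":0,"z":24,"turn":0},
    {"x":0,"y":0,"z":27,"turn":0},
    {"x":0,"y":0,"z":30,"turn":0}
  ]
}}

```text
t: 5.5
tool_pos: [0.5894, 0.1375, 0.2281]
orientation: [0.697, 0.717, 0.0, 0.0]
wrist_force: [1.6, 0.9, 1.3]
opening: 0.0131
grasp_force: 31.9
```

Request:
{"op": "carry_out", "data": {
  "rows": [
    {"x":0,"y":0,"z":3,"turn":0},
    {"x":0,"y":0,"z":6,"turn":0},
    {"x":0,"y":0,"z":9,"turn":0},
    {"x":0,"y":0,"z":12,"turn":0},
    {"x":0,"y":0,"z":12,"turn":0}
  ]
}}

```text
t: 6.0
tool_pos: [0.5891, 0.1374, 0.2157]
orientation: [0.697, 0.717, -0.0, -0.0]
wrist_force: [3.8, 0.2, -0.9]
opening: 0.0134
grasp_force: 31.4
```

```bash
python3 -c "from h import *;rel(.589,.1375,.18,1.598);print(state()['moment'])"
```

```text
t 6.0 pos [0.5891 0.1374 0.2157] th 1.5997994870009733 q [ 0.6968  0.7173 -0.0002 -0.0001] wf [ 3.7986  0.2261 -0.9483] j [ 0.1522  0.4659  1.5192 -0.      1.157   0.1232]
REL mm [ 0.082  -0.1133 35.6855] turn 0.001799487000972988
[ 0.0238 -0.8098 -0.0004]
```

Request:
{"op": "carry_out", "data": {
  "rows": [
    {"x":0,"y":0,"z":4,"turn":0},
    {"x":0,"y":0,"z":8,"turn":0},
    {"x":0,"y":0,"z":12,"turn":0},
    {"x":0,"y":0,"z":16,"turn":0},
    {"x":0,"y":0,"z":18,"turn":0}
  ]
}}

```text
t: 6.5
tool_pos: [0.589, 0.1374, 0.1977]
orientation: [0.697, 0.717, -0.0, -0.0]
wrist_force: [2.3, 0.2, 0.2]
opening: 0.0135
grasp_force: 31.7
```

Request:
{"op": "carry_out", "data": {
  "rows": [
    {"x":0,"y":0,"z":2,"turn":0},
    {"x":0,"y":0,"z":4,"turn":0},
    {"x":0,"y":0,"z":6,"turn":0},
    {"x":0,"y":0,"z":8,"turn":0},
    {"x":0,"y":0,"z":8,"turn":0}
  ]
}}

```text
t: 7.0
tool_pos: [0.5891, 0.1375, 0.19]
orientation: [0.697, 0.717, -0.0, -0.0]
wrist_force: [2.5, -0.0, -1.3]
opening: 0.0129
grasp_force: 31.4
```

```bash
python3 -c "from h import *;rel(.589,.1375,.18,1.598);print(state()['moment'])"
```

```text
t 7.0 pos [0.5891 0.1375 0.19  ] th 1.5998225868392009 q [ 0.6968  0.7173 -0.0001 -0.0001] wf [ 2.5222 -0.0033 -1.3472] j [ 0.1523  0.4927  1.5444 -0.      1.1048  0.1233]
REL mm [ 0.0471 -0.1347  9.9782] turn 0.0018225868392010014
[-0.0149 -0.6574  0.0057]
```

Request:
{"op": "carry_out", "data": {
  "rows": [
    {"x":0,"y":0,"z":2,"turn":0},
    {"x":0,"y":0,"z":4,"turn":0},
    {"x":0,"y":0,"z":6,"turn":0},
    {"x":0,"y":0,"z":8,"turn":0},
    {"x":0,"y":0,"z":8,"turn":0}
  ]
}}

```text
t: 7.5
tool_pos: [0.5896, 0.1375, 0.1821]
orientation: [0.697, 0.717, 0.0, 0.0]
wrist_force: [6.9, 0.7, -1.2]
opening: 0.0132
grasp_force: 31.6
```

Request:
{"op": "carry_out", "data": {
  "rows": [
    {"x":0,"y":0,"z":2,"turn":0},
    {"x":0,"y":0,"z":3.5,"turn":0},
    {"x":0,"y":0,"z":3.5,"turn":0}
  ]
}}

```text
t: 7.8
tool_pos: [0.5896, 0.1375, 0.1787]
orientation: [0.697, 0.717, 0.0, 0.0]
wrist_force: [6.3, -0.0, -1.8]
opening: 0.0133
grasp_force: 31.7
```

```bash
python3 -c "from h import *;rel(.589,.1375,.18,1.598);print(state()['moment'])"
```

```text
t 7.8 pos [0.5896 0.1375 0.1787] th 1.5998148444151483 q [0.6968 0.7173 0.0004 0.0004] wf [ 6.2827 -0.0369 -1.8424] j [ 0.1522  0.5054  1.5542 -0.0001  1.0809  0.1232]
REL mm [ 0.063  -0.621  -1.3473] turn 0.0018148444151480092
[ 0.0381 -1.3702 -0.0055]
```

The foot is about 8 mm into the bore, with only light side force. I'll release, go up and look.

Request:
{"op": "carry_out", "data": {
  "rows": [
    {"x":0,"y":0,"z":0,"turn":0},
    {"x":0,"y":0,"z":0,"turn":0},
    {"x":0,"y":0,"z":0,"turn":0}
  ],
  "jaw": 40
}}

```text
t: 8.1
tool_pos: [0.5886, 0.1374, 0.1784]
orientation: [0.697, 0.717, -0.001, -0.001]
wrist_force: [-0.2, 0.3, -0.6]
opening: 0.04
grasp_force: 0.0
```

Request:
{"op": "carry_out", "data": {
  "rows": [
    {"x":0,"y":0,"z":-15,"turn":0},
    {"x":0,"y":0,"z":-30,"turn":0},
    {"x":0,"y":0,"z":-50,"turn":0},
    {"x":0,"y":0,"z":-70,"turn":0}
  ]
}}

```text
t: 8.5
tool_pos: [0.5887, 0.1374, 0.2492]
orientation: [0.697, 0.717, -0.001, -0.0]
wrist_force: [-0.1, -0.2, -0.6]
opening: 0.04
grasp_force: 0.0
```

Run:
```python
from h import *
import cv2
rel(.5815,.1375,.25,.0275)
s=snapshot("scene");c0,r0=280,120
cv2.imwrite("pics/c5.png",cv2.resize(s[r0:r0+145,c0:c0+130],None,fx=4,fy=4,interpolation=cv2.INTER_CUBIC))
```

```text
t 8.5 pos [0.5887 0.1374 0.2492] th 1.5998310921281704 q [ 0.6968  0.7173 -0.0005 -0.0005] wf [-0.0688 -0.1944 -0.5917] j [0.1523 0.4343 1.4823 0.0001 1.2265 0.1232]
REL mm [ 0.2807 -7.2052 -0.7868] turn 1.5723310921281703
```

View pics/c5.png

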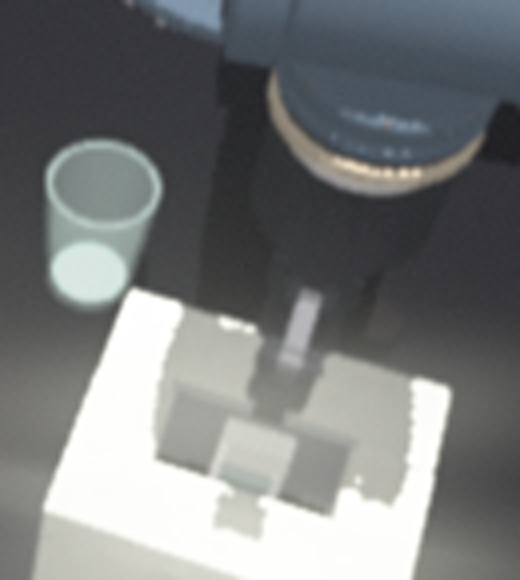

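The cell stands upright in the well, with its top near crop (258,440), and the flap rests against it. Now I'll shut the fingers, turn a quarter and shift to x ≈ −7.5 mm.

Request:
{"op": "carry_out", "data": {
  "rows": [
    {"x":0.3,"y":-2,"z":0,"turn":0.149},
    {"x":0.3,"y":-4,"z":0,"turn":0.298},
    {"x":0.3,"y":-6,"z":0,"turn":0.447},
    {"x":0.3,"y":-7.2,"z":0,"turn":0.596},
    {"x":0.3,"y":-7.2,"z":0,"turn":0.745}
  ],
  "jaw": 0
}}

```text
t: 9.05
tool_pos: [0.5815, 0.1375, 0.2483]
orientation: [0.911, 0.412, -0.001, -0.0]
wrist_force: [-0.7, 0.1, -0.4]
opening: 0.0001
grasp_force: 0.0
```

Request:
{"op": "carry_out", "data": {
  "rows": [
    {"x":0,"y":0,"z":0,"turn":0.149},
    {"x":0,"y":0,"z":0,"turn":0.298},
    {"x":0,"y":0,"z":0,"turn":0.447},
    {"x":0,"y":0,"z":0,"turn":0.596},
    {"x":0,"y":0,"z":0,"turn":0.745}
  ]
}}

```text
t: 9.55
tool_pos: [0.5816, 0.1375, 0.2482]
orientation: [0.999, 0.052, -0.001, 0.0]
wrist_force: [-0.7, -1.1, -0.4]
opening: -0.0002
grasp_force: 0.0
```

Request:
{"op": "carry_out", "data": {
  "rows": [
    {"x":0,"y":0,"z":0,"turn":0.082},
    {"x":0,"y":0,"z":0,"turn":0.082},
    {"x":0,"y":0,"z":0,"turn":0.082}
  ]
}}

```text
t: 9.85
tool_pos: [0.5818, 0.1375, 0.2485]
orientation: [1.0, 0.015, -0.0, 0.0]
wrist_force: [-0.3, 0.4, 0.9]
opening: -0.0
grasp_force: 0.0
```

Run:
```python
from h import *
rel(.5815,.1375,.21,.0275);print(state()["wrist_force"],state()["opening"])
```

```text
t 9.85 pos [0.5818 0.1375 0.2485] th 0.03044980648506363 q [ 0.9999  0.0152 -0.0003  0.    ] wf [-0.3093  0.3974  0.9099] j [0.1543 0.422  1.5026 0.     1.2177 1.6946]
REL mm [-0.2723  0.0341 38.4946] turn 0.0029498064850637107
[-0.3093  0.3974  0.9099] -1.6634978987459635e-05
```

Request:
{"op": "carry_out", "data": {
  "rows": [
    {"x":0,"y":0,"z":10,"turn":0},
    {"x":0,"y":0,"z":20,"turn":0},
    {"x":0,"y":0,"z":30,"turn":0},
    {"x":0,"y":0,"z":38,"turn":0},
    {"x":0,"y":0,"z":40,"turn":0}
  ]
}}

```text
t: 10.35
tool_pos: [0.5815, 0.1375, 0.2073]
orientation: [1.0, 0.014, -0.001, 0.0]
wrist_force: [0.0, -0.2, -0.6]
opening: -0.0001
grasp_force: 0.0
```

Request:
{"op": "carry_out", "data": {
  "rows": [
    {"x":0,"y":0,"z":2,"turn":0},
    {"x":0,"y":0,"z":4,"turn":0},
    {"x":0,"y":0,"z":6,"turn":0},
    {"x":0,"y":0,"z":8,"turn":0},
    {"x":0,"y":0,"z":10,"turn":0}
  ]
}}

```text
t: 10.85
tool_pos: [0.5821, 0.1376, 0.1989]
orientation: [1.0, 0.014, 0.0, -0.0]
wrist_force: [-0.4, -0.9, 1.6]
opening: 0.0001
grasp_force: 0.6
```

Contact is light. I'll continue down at 2 mm per row.

Request:
{"op": "carry_out", "data": {
  "rows": [
    {"x":0,"y":0,"z":2,"turn":0},
    {"x":0,"y":0,"z":4,"turn":0},
    {"x":0,"y":0,"z":6,"turn":0},
    {"x":0,"y":0,"z":8,"turn":0},
    {"x":0,"y":0,"z":10,"turn":0}
  ]
}}

```text
t: 11.35
tool_pos: [0.5821, 0.1375, 0.1886]
orientation: [1.0, 0.014, 0.0, -0.0]
wrist_force: [1.0, 0.1, 1.0]
opening: 0.0003
grasp_force: 0.4
```

Request:
{"op": "carry_out", "data": {
  "rows": [
    {"x":0,"y":0,"z":2,"turn":0},
    {"x":0,"y":0,"z":4,"turn":0},
    {"x":0,"y":0,"z":6,"turn":0},
    {"x":0,"y":0,"z":8,"turn":0},
    {"x":0,"y":0,"z":10,"turn":0}
  ]
}}

```text
t: 11.85
tool_pos: [0.582, 0.1375, 0.1786]
orientation: [1.0, 0.014, -0.0, -0.0]
wrist_force: [0.1, -0.5, 1.8]
opening: 0.0
grasp_force: 0.4
```

Request:
{"op": "carry_out", "data": {
  "rows": [
    {"x":0,"y":0,"z":2,"turn":0},
    {"x":0,"y":0,"z":4,"turn":0},
    {"x":0,"y":0,"z":6,"turn":0},
    {"x":0,"y":0,"z":8,"turn":0},
    {"x":0,"y":0,"z":10,"turn":0}
  ]
}}

```text
t: 12.35
tool_pos: [0.582, 0.1375, 0.1686]
orientation: [1.0, 0.014, 0.0, -0.0]
wrist_force: [1.7, -0.3, 0.8]
opening: -0.0002
grasp_force: 0.4
```

Run:
```python
from h import *
import cv2
rel(.5815,.1375,.146,.0275)
s=snapshot("scene");c0,r0=280,120
cv2.imwrite("pics/c6.png",cv2.resize(s[r0:r0+145,c0:c0+130],None,fx=4,fy=4,interpolation=cv2.INTER_CUBIC))
```

```text
t 12.35 pos [0.582  0.1375 0.1686] th 0.027767168700844867 q [ 0.9999  0.0139  0.     -0.    ] wf [ 1.6631 -0.2987  0.7904] j [0.1542 0.5048 1.5828 0.     1.054  1.6972]
REL mm [-0.4933  0.0204 22.6391] turn 0.00026716870084486644
```

View pics/c6.png

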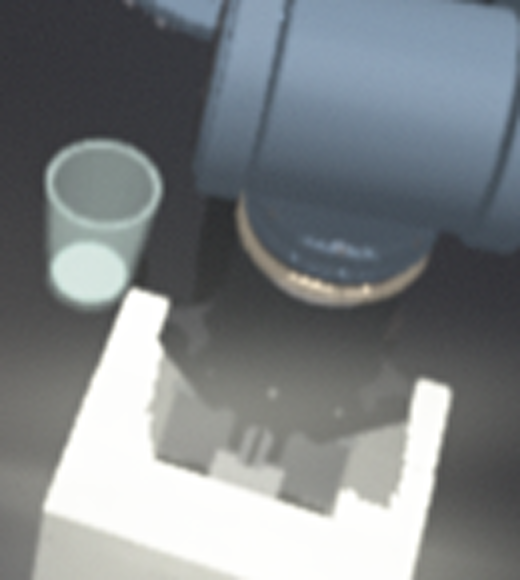

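The shut fingertips at crop (258,445) are pressing on the cell's top, and it is sinking evenly. I'll continue.

Request:
{"op": "carry_out", "data": {
  "rows": [
    {"x":0,"y":0,"z":2,"turn":0},
    {"x":0,"y":0,"z":4,"turn":0},
    {"x":0,"y":0,"z":6,"turn":0},
    {"x":0,"y":0,"z":8,"turn":0},
    {"x":0,"y":0,"z":10,"turn":0}
  ]
}}

```text
t: 12.9
tool_pos: [0.5831, 0.1377, 0.1597]
orientation: [1.0, 0.014, 0.002, -0.0]
wrist_force: [2.3, -0.0, 7.0]
opening: -0.0003
grasp_force: 2.9
```

Request:
{"op": "carry_out", "data": {
  "rows": [
    {"x":0,"y":0,"z":2,"turn":0},
    {"x":0,"y":0,"z":4,"turn":0},
    {"x":0,"y":0,"z":6,"turn":0},
    {"x":0,"y":0,"z":8,"turn":0},
    {"x":0,"y":0,"z":10,"turn":0}
  ]
}}

```text
t: 13.4
tool_pos: [0.5826, 0.1376, 0.1491]
orientation: [1.0, 0.014, 0.001, -0.0]
wrist_force: [2.4, -0.1, 3.8]
opening: 0.0003
grasp_force: 2.0
```

Friction is now 4–7 N. From here I'll go in small steps.

Request:
{"op": "carry_out", "data": {
  "rows": [
    {"x":0,"y":0,"z":0.6,"turn":0},
    {"x":0,"y":0,"z":1.2,"turn":0},
    {"x":0,"y":0,"z":1.8,"turn":0},
    {"x":0,"y":0,"z":2.4,"turn":0},
    {"x":0,"y":0,"z":3,"turn":0}
  ]
}}

```text
t: 13.9
tool_pos: [0.582, 0.1376, 0.1458]
orientation: [1.0, 0.014, 0.0, -0.0]
wrist_force: [3.1, -0.5, 3.2]
opening: -0.0002
grasp_force: 1.8
```

Request:
{"op": "carry_out", "data": {
  "rows": [
    {"x":0,"y":0,"z":0.5,"turn":0},
    {"x":0,"y":0,"z":1,"turn":0},
    {"x":0,"y":0,"z":1.5,"turn":0},
    {"x":0,"y":0,"z":2,"turn":0},
    {"x":0,"y":0,"z":2,"turn":0}
  ]
}}

```text
t: 14.4
tool_pos: [0.5819, 0.1375, 0.1437]
orientation: [1.0, 0.014, -0.0, 0.0]
wrist_force: [3.8, 0.3, 2.1]
opening: 0.0002
grasp_force: 1.7
```

Request:
{"op": "carry_out", "data": {
  "rows": [
    {"x":0,"y":0,"z":0.5,"turn":0},
    {"x":0,"y":0,"z":1,"turn":0},
    {"x":0,"y":0,"z":1.5,"turn":0},
    {"x":0,"y":0,"z":1.5,"turn":0}
  ]
}}

```text
t: 14.8
tool_pos: [0.5819, 0.1375, 0.1422]
orientation: [1.0, 0.014, -0.0, 0.0]
wrist_force: [2.9, -0.5, 2.7]
opening: 0.0004
grasp_force: 1.6
```

Request:
{"op": "carry_out", "data": {
  "rows": [
    {"x":0,"y":0,"z":0.5,"turn":0},
    {"x":0,"y":0,"z":1,"turn":0},
    {"x":0,"y":0,"z":1.5,"turn":0},
    {"x":0,"y":0,"z":1.5,"turn":0}
  ]
}}

```text
t: 15.2
tool_pos: [0.5819, 0.1375, 0.1407]
orientation: [1.0, 0.014, -0.0, 0.0]
wrist_force: [2.3, 0.9, 2.1]
opening: 0.0
grasp_force: 1.6
```

Request:
{"op": "carry_out", "data": {
  "rows": [
    {"x":0,"y":0,"z":0.5,"turn":0},
    {"x":0,"y":0,"z":1,"turn":0},
    {"x":0,"y":0,"z":1.5,"turn":0},
    {"x":0,"y":0,"z":1.5,"turn":0}
  ]
}}

```text
t: 15.6
tool_pos: [0.5819, 0.1375, 0.1392]
orientation: [1.0, 0.014, -0.0, 0.0]
wrist_force: [2.3, -0.3, 2.1]
opening: 0.0001
grasp_force: 1.5
```

Request:
{"op": "carry_out", "data": {
  "rows": [
    {"x":0,"y":0,"z":0.5,"turn":0},
    {"x":0,"y":0,"z":1,"turn":0},
    {"x":0,"y":0,"z":1.5,"turn":0},
    {"x":0,"y":0,"z":1.5,"turn":0}
  ]
}}

```text
t: 16.0
tool_pos: [0.582, 0.1375, 0.1377]
orientation: [1.0, 0.014, -0.0, -0.0]
wrist_force: [3.1, -0.1, 2.7]
opening: 0.0002
grasp_force: 1.8
```

Request:
{"op": "carry_out", "data": {
  "rows": [
    {"x":0,"y":0,"z":0.5,"turn":0},
    {"x":0,"y":0,"z":1,"turn":0},
    {"x":0,"y":0,"z":1.5,"turn":0},
    {"x":0,"y":0,"z":1.5,"turn":0}
  ]
}}

```text
t: 16.4
tool_pos: [0.5821, 0.1376, 0.1367]
orientation: [1.0, 0.014, 0.0, -0.0]
wrist_force: [1.0, -0.3, 8.0]
opening: -0.0001
grasp_force: 4.1
```

The force has risen to 8 N, probably the seat. I'll go on in finer steps.

Request:
{"op": "carry_out", "data": {
  "rows": [
    {"x":0,"y":0,"z":0.2,"turn":0},
    {"x":0,"y":0,"z":0.4,"turn":0},
    {"x":0,"y":0,"z":0.4,"turn":0}
  ]
}}

```text
t: 16.7
tool_pos: [0.5822, 0.1376, 0.1366]
orientation: [1.0, 0.014, 0.0, -0.0]
wrist_force: [0.3, -0.6, 10.2]
opening: 0.0
grasp_force: 5.1
```

Request:
{"op": "carry_out", "data": {
  "rows": [
    {"x":0,"y":0,"z":0.25,"turn":0},
    {"x":0,"y":0,"z":0.25,"turn":0},
    {"x":0,"y":0,"z":0.25,"turn":0},
    {"x":0,"y":0,"z":0.25,"turn":0},
    {"x":0,"y":0,"z":0.25,"turn":0}
  ]
}}

```text
t: 17.2
tool_pos: [0.5822, 0.1376, 0.1364]
orientation: [1.0, 0.014, 0.0, -0.0]
wrist_force: [-0.8, -0.4, 10.5]
opening: -0.0002
grasp_force: 5.5
```

The slope, 1.3 mm for 7.8 N, is the seat's 6 N/mm. I'll press slightly more, hold, then withdraw straight up.

Request:
{"op": "carry_out", "data": {
  "rows": [
    {"x":0,"y":0,"z":0.25,"turn":0},
    {"x":0,"y":0,"z":0.25,"turn":0},
    {"x":0,"y":0,"z":0.25,"turn":0},
    {"x":0,"y":0,"z":0.25,"turn":0},
    {"x":0,"y":0,"z":0.25,"turn":0}
  ]
}}

```text
t: 17.7
tool_pos: [0.5822, 0.1376, 0.1363]
orientation: [1.0, 0.014, 0.0, -0.0]
wrist_force: [-0.4, -0.5, 10.9]
opening: 0.0002
grasp_force: 6.1
```

Request:
{"op": "carry_out", "data": {
  "rows": [
    {"x":0,"y":0,"z":-4,"turn":0},
    {"x":0,"y":0,"z":-12,"turn":0},
    {"x":0,"y":0,"z":-24,"turn":0},
    {"x":0,"y":0,"z":-36,"turn":0},
    {"x":0,"y":0,"z":-50,"turn":0}
  ]
}}

```text
t: 18.2
tool_pos: [0.5815, 0.1375, 0.1863]
orientation: [1.0, 0.014, -0.001, 0.0]
wrist_force: [0.1, 0.1, -1.0]
opening: 0.0001
grasp_force: 0.0
```

Request:
{"op": "carry_out", "data": {
  "rows": [
    {"x":0,"y":0,"z":-40,"turn":0},
    {"x":0,"y":0,"z":-80,"turn":0},
    {"x":-40,"y":0,"z":-100,"turn":0},
    {"x":-80,"y":0,"z":-110,"turn":0},
    {"x":-100,"y":0,"z":-110,"turn":0}
  ]
}}

```text
t: 18.7
tool_pos: [0.4795, 0.1347, 0.2974]
orientation: [1.0, 0.014, 0.0, -0.0]
wrist_force: [0.3, 0.1, 0.2]
opening: 0.0001
grasp_force: 0.0
```

Request:
{"op": "carry_out", "data": {
  "rows": [
    {"x":-30,"y":0,"z":0,"turn":0},
    {"x":-60,"y":0,"z":0,"turn":0},
    {"x":-60,"y":0,"z":0,"turn":0},
    {"x":-60,"y":0,"z":0,"turn":0}
  ]
}}

```text
t: 19.1
tool_pos: [0.4217, 0.1331, 0.2961]
orientation: [1.0, 0.014, 0.0, -0.0]
wrist_force: [0.4, 0.2, -0.0]
opening: 0.0003
grasp_force: 0.0
```

Run:
```python
from h import *
import cv2
s=snapshot("scene");c0,r0=150,110
cv2.imwrite("pics/c7.png",cv2.resize(s[r0:r0+195,c0:c0+250],None,fx=3,fy=3,interpolation=cv2.INTER_CUBIC))
```

```text
(no output)
```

View pics/c7.png

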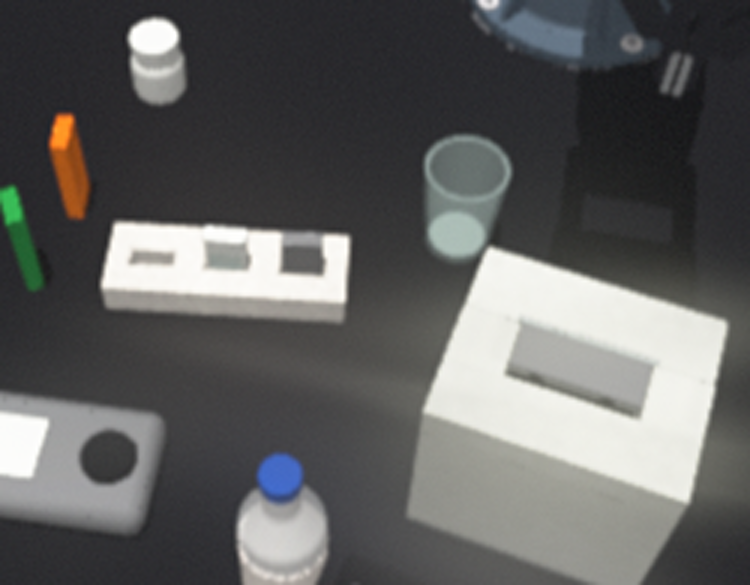

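The flap at crop (580,365) is shut and level, as in the first picture. The cell's pocket at (150,258) is empty, the other things are where they were, and the gripper is clear.

```bash
python3 -c "from rig import *;print(finish_job())"
```

```text
the job is handed in; nothing more can be done
None
```

The cell is in the reader, pressed onto its seat and held for about 1 s at 10–11 N by the wrist reading (an estimated 8–10 N on the seat itself); the flap is shut over it, nothing else looks moved in the last picture, and I handed the job in at about 19 s.

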